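# Loosen the meter clamp with its reversible ratchet

### The arm

A 7-joint arm with a two-finger parallel gripper is mounted at the origin on the work surface. World frame = base frame: x ahead of the robot, y to its left, z up, the work surface at z = 0. Lengths are in m, angles in rad, forces in N, time in s.
With the tool pointing down it reaches from about 0.4 to 0.875 m from the base axis. Payload 6.5 kg.
Tool frame: the origin (TCP) lies at the very end of the fingers, on their centre line; the grasp point (between the pads) lies 19 mm behind it; z points along the fingers, y is the direction in which the jaws open and shut (so a half turn about z gives the same grasp; the last joint's range is limited). The gripper opens to 88 mm and grips with 3 to 60 N. Pads are 18 mm wide; open, the fingers measure 123 mm over their backs; the gripper's body (75 mm by 187 mm) begins 45 mm behind the grasp point.
Start: joints at [-1.277, 0.536, -0.004, 1.538, 0.003, 1.067, -0.071], TCP at [0.229, 0.608, 0.239] pointing down, gripper open.
Joint ranges: [-2.7, 2.7], [-0.37, 2.16], [-1.27, 1.26], [0.24, 2.4], [-1.31, 4.45], [0.19, 1.91], [-2.76, 2.76]. Speed limits (rad/s): [2.39, 2.39, 3.14, 3.14, 3.14, 3.14, 3.14].

### API

Orientations are given as a unit quaternion [w, x, y, z].
In Python, from station import manip gives the robot as it stands.
- The arm moves only by the tool servo_tool, never from a script. Its argument "series" is text: rows parted by semicolons, each of 5 numbers parted by spaces: the shift along the tool's x, y, z in units of 0.04 m (1.0 is 0.04 m), then the turn about the tool's z in units of pi/4 rad (1.0 is pi/4 rad), then the closure, from 0 (fully open) to 1 (shut). In form: x y z turn hand; .... A call has 1 to 12 rows; each row shifts and turns the commanded pose from where the row before left it, along the tool's axes as they then stand; what a row does not reach is not made up. A row lasts 1/10 s, in which the tool goes at most 50 mm and 8.59 degrees, less where a joint would pass 70% of its speed; a pose out of reach is approached as far as the arm can. A call with a number of a shift or a turn outside -1 to 1 is refused whole. A call with a gripper value outside its range is refused whole. The fingers move at their own pace and stop on an object; the grip force is fixed at half the most. Time passes only in rows, so rows that do not move let the fingers close. It gives the time, the measured TCP pose, the force and the opening at its end, in the units of the state.
- manip.get_obs(): the state, without advancing time (a new reading comes with each control period).
- manip.snapshot(name): name is "scene" or "top" or "wrist"; returns a dict with "image" (400x640x3 uint8, red, green, blue), "z_map" (400x640 float32, m along the optical axis (not along the pixel's ray), 0 where there is no reading), "mtx" (3x3 intrinsics, pixels), "rvec" (rotation vector, rad) and "tvec" (3), from world to camera coordinates, as OpenCV has them; the wrist camera has in their place "hand_eye" (4x4, takes a point from camera to tool coordinates, whose origin is the TCP and whose axes are the flange's). Camera axes: x right, y down, z forward; pixel columns grow to the right and rows downward; lengths in m; the calibration is good to about 2 mm. The wrist camera is an equidistant fisheye: a pixel r from the principal point sees the ray r / f radians off the axis. A picture is of the moment at which its call begins: read the wrist's pose just before it.
- manip.sign_off(): hands the job in, once; it reports no verdict.
Trained networks look in a picture, given as the dict that the camera call returned (one of the last four; its "shot" number tells which), for a name from the list of things; names that differ only in an ending like _2 or _b are one class to them, and where a whole thing is asked for, a point or a joint stands for the part that bears it (a point fixed in the world has none). Each returns a list of dicts, best first, with "confidence" (0 to 1); they miss things now and then, are a little off and sometimes report something else, mostly with a low value. They report only what shows in the picture. A call takes as long as a camera call. They do not tell look-alikes from the thing itself.
- manip.boxes_of(name, picture): "position" ([x, y, z] in m, in world coordinates, good to about 4 mm: the middle of the surface that is visible of it).
- manip.cut_out(name, picture): "region" (400x640 bool, what is visible of it).
The state is a dict: "t": time; "q": joint angles; "qd": joint speeds; "joint_torque": joint torques, N m; "tool_pos": TCP position; "tool_rot": TCP orientation; "ft_force": force on the tool from outside, world axes, zero at the start; "moment": the same for the moment, N m; "opening": opening from 0.0 (shut) to 1.0 (fully open).
Only numpy, scipy, OpenCV 4.12 (cv2) and the standard library are available. Lean on these libraries where they do the work, as an engineer would, in place of code of your own. Each camera call takes 0.05 s, during which the arm holds its last target.

### The job

The ratchet on the meter clamp's bolt is set to tighten. Flip its direction lever fully over to the loosening side, then swing the handle to and fro between its posts until you feel the bolt come up against its end stop and the jaw is drawn fully back from the meter. Feel your way with a light hand, never over 15 N on the lever or 25 N on the handle, leave the meter sitting in its place and take your hand away.

Things in the scene. Friction and masses are not known exactly. Their poses are not given: they have to be found in the camera images.
- clamp: Aluminium clamp stand fixed to the desk. Origin on the desk under the vertical axis of its bolt; +y points along the ratchet handle's middle position, -y to the meter, z up. Base plate 20 mm high, 70 mm either way in x, from -125 to +95 mm in y. Two steel posts 12 mm thick, tops 56 mm above the desk, at x = +-55, y = 56 mm, stop the handle's swing at both ends
- bolt_top (a point): Centre of the top of the bolt's hexagonal steel head, 24 mm across flats, 74 mm above the desk, inside the ratchet's round head (66 mm across, its top 64 mm above the desk). Loosening is anticlockwise seen from above. Turning the bolt takes about 0.6 N m
- ratchet (a joint): Handle's swing about the bolt, rad: 0 = along clamp +y, positive anticlockwise from above (loosening); hard stops at -0.6 and 0.6. Stays where left; its own drag is 0.35 N m, on top of the bolt's. It drives the bolt one way only, as the lever is set; the other way it clicks back over teeth 0.45 rad apart, so up to 0.45 rad of a stroke is lost before it bites
- handle_grip (a point): Point on the centreline of the handle's round rubber grip (22 mm thick, 90 to 195 mm from the bolt's axis), 150 mm from the axis, 53 mm above the desk; x out along the handle, z up. Nearer in, 50 to 90 mm from the axis, is a steel neck 16 mm wide, its top 60 mm above the desk
- switch (a joint): Ratchet's direction lever, rad: near -0.4 (start, thrown to the clockwise side seen from above) = tightens, +0.4 (anticlockwise side) = loosens, hard stops at both. Stays where left but creeps back a little in use: throw it fully over, past 0.25. Its upright pivot is 30 mm from the bolt's axis along the handle. 2 to 5 N at the tab turns it; over 6 N swings the handle along
- switch_tab (a point): Middle of the top of the lever's upright steel thumb tab, 83 mm above the desk, 27 mm from the lever's pivot, on the far side of it from the bolt. Tab 14 mm along the handle, 8 mm thick, standing from 64 to 83 mm above the desk; x points from the pivot through the tab, z up
- jaw (a joint): How far the bolt has drawn the moving jaw back, m: 0 = closed, about 0.5 mm from the meter (start); 0.012 = fully back, where the bolt meets its hard end stop. 9.6 mm of jaw per rad of bolt, 1.25 rad in all: more than one stroke. It moves only with the bolt
- jaw_top (a point): Middle of the top of the moving jaw, a steel block 100 x 18 x 34 mm between bolt and meter, its top 55 mm above the desk; slides along the clamp's y, away from the meter as the bolt is loosened
- meter: White modular electricity meter 90 x 36 x 61 mm, 0.3 kg, loose, sitting on the clamp's base plate between the jaws, 85 mm from the bolt's axis on the -y side. Origin at the centre of its underside, 20 mm above the desk; z up
Not all that is in view belongs to the job. What is shaped like the meter but orange is not meant.

How it is judged:
By the outcome, as a careful person would: the job done as asked, in the order asked, and still so for the second after the job is handed in, with the robot touching nothing.
It also fails if it takes over 72 s, if anything falls off the work surface, if the arm or the gripper's body presses on something with over 40 N, if the wrist force passes 120 N, or if a joint passes its speed limit or range.

## Working session

There is one attempt and no reset: what is moved stays moved. The work goes in short steps, Python scripts to look and compute and a tool call to move; the robot and the scene stay as the last step left them, time stands still between calls to the robot, and variables do not carry over. Pictures are saved under pics/ and viewed, and the job is handed in when it is done.

Besides the shell and the picture viewer there is one more tool, called as name(argument=value, ...), one argument or row to a line, values as JSON. servo_tool: Moves the arm, as the interface text tells. Its arguments: {"type":"object","properties":{"series":{"type":"string"}},"required":["series"]}

```bash
mkdir -p pics; ls; cat > h.py <<'E'
import numpy as np, cv2
from station import manip
from scipy.spatial.transform import Rotation as R
def save(im,name): cv2.imwrite('pics/'+name,cv2.cvtColor(im,cv2.COLOR_RGB2BGR))
def world(p,u,v,z=None):
    K=p['mtx'];Rm=cv2.Rodrigues(np.array(p['rvec'],float))[0];t=np.array(p['tvec'],float).ravel()
    d=p['z_map'][int(v),int(u)] if z is None else z
    c=np.linalg.inv(K)@np.array([u,v,1.])*d
    return Rm.T@(c-t)
def pix(p,X):
    return cv2.projectPoints(np.array([X],float),np.array(p['rvec'],float),np.array(p['tvec'],float),p['mtx'],None)[0].ravel()
def onplane(p,u,v,h):
    K=p['mtx'];Rm=cv2.Rodrigues(np.array(p['rvec'],float))[0];t=np.array(p['tvec'],float).ravel()
    o=-Rm.T@t; d=Rm.T@(np.linalg.inv(K)@np.array([u,v,1.]))
    return o+d*(h-o[2])/d[2]
E
python3 - <<'E'
from h import *
print(manip.get_obs())
for n in ['scene','top']:
    p=manip.snapshot(n); save(p['image'],n+'0.png'); print(n,p['mtx'].tolist(),p['rvec'],p['tvec'])
    for k in ['clamp','bolt_top','handle_grip','switch_tab','jaw_top','meter']:
        print(k,[(np.round(b['position'],4).tolist(),round(b['confidence'],2)) for b in manip.boxes_of(k,p)][:4])
E
```

```text
pics
{'t': 0.0, 'q': array([-1.2772078 ,  0.53721314, -0.00440925,  1.5388412 ,  0.0026071 ,
        1.06731912, -0.071227  ]), 'qd': array([-0.00140479,  0.00014181,  0.00048996,  0.0005393 ,  0.00256387,
        0.00096   , -0.00109391]), 'joint_torque': array([-3.16693677e-04, -5.70987761e+01,  9.90750901e-01, -2.51590723e+01,
       -5.62705239e-02,  1.81600935e-02,  1.52745902e-04]), 'tool_pos': array([0.22866835, 0.6077937 , 0.23782138]), 'tool_rot': array([-8.38490501e-05,  1.78914136e-01,  9.83864291e-01, -8.83680027e-04]), 'ft_force': array([0.28922891, 0.23262317, 1.23101775]), 'moment': array([0.01211299, 0.03484121, 0.0047801 ]), 'opening': 1.0013116837165181}
scene [[363.03550188297646, 0.0, 319.2390413769066], [0.0, 363.03550188297646, 198.493670563329], [0.0, 0.0, 1.0]] [ 0.69137257  2.48691872 -1.30392921] [ 0.45955589 -0.02313379  0.8254019 ]
clamp [([0.5728, -0.0856, 0.014], 0.66)]
bolt_top [([0.5539, -0.1226, 0.0776], 0.71), ([0.5353, -0.1994, 0.0728], 0.44)]
handle_grip [([0.5726, -0.0575, 0.0622], 0.81)]
switch_tab [([0.5645, -0.0777, 0.0685], 0.56)]
jaw_top [([0.5504, -0.1792, 0.0487], 0.7)]
meter [([0.5329, -0.1985, 0.0763], 0.9), ([0.5623, -0.332, 0.042], 0.86), ([0.3532, -0.3533, 0.0393], 0.78), ([0.3698, -0.0313, 0.0526], 0.7)]
top [[448.74790206808717, 0.0, 331.12731022657897], [0.0, 448.74790206808717, 202.01577721950386], [0.0, 0.0, 1.0]] [ 2.11600836 -2.09433975  0.23658746] [-0.12603907  0.50525857  0.80629872]
clamp [([0.5392, -0.121, 0.0193], 0.84)]
bolt_top [([0.544, -0.1299, 0.0793], 0.73)]
handle_grip [([0.5622, -0.0844, 0.0645], 0.8)]
switch_tab [([0.557, -0.0889, 0.07], 0.67)]
jaw_top [([0.5291, -0.1861, 0.0538], 0.74)]
meter [([0.5417, -0.3402, 0.0545], 0.98), ([0.3446, -0.0421, 0.0547], 0.8), ([0.346, -0.3649, 0.0529], 0.56), ([0.5263, -0.2104, 0.0785], 0.55)]
```

View pics/scene0.png

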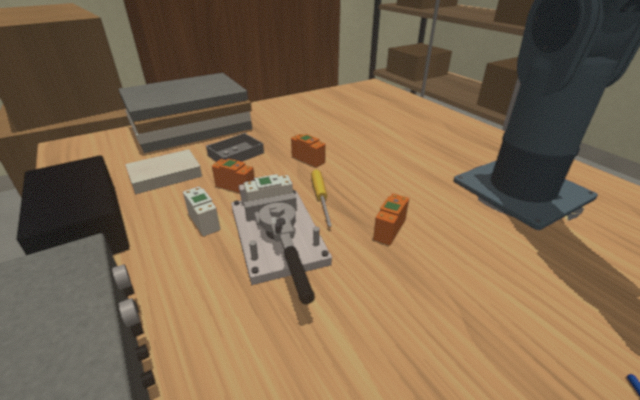

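View pics/top0.png

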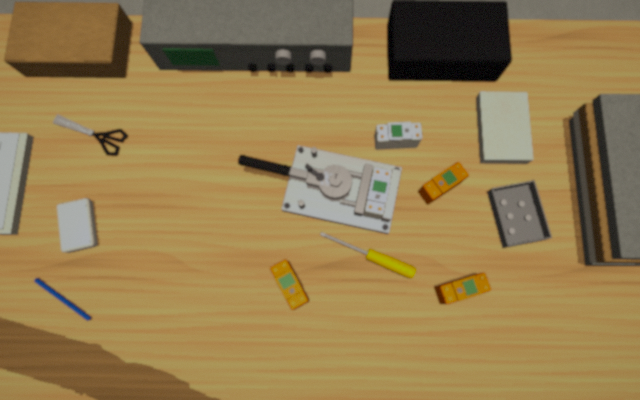

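```bash
python3 - <<'E'
from h import *
p=manip.snapshot('top'); np.savez('top0.npz',**{k:p[k] for k in ['image','z_map','mtx','rvec','tvec']})
save(cv2.resize(p['image'][130:250,230:420],None,fx=4,fy=4,interpolation=cv2.INTER_CUBIC),'crop_top0.png')
q=manip.snapshot('scene'); np.savez('scene0.npz',**{k:q[k] for k in ['image','z_map','mtx','rvec','tvec']})
save(cv2.resize(q['image'][165:310,180:340],None,fx=4,fy=4,interpolation=cv2.INTER_CUBIC),'crop_scene0.png')
for n,p in (('top',p),('scene',q)):
  for k in ['bolt_top','ratchet','handle_grip','switch','switch_tab','jaw','clamp','meter']:
    r=manip.cut_out(k,p)
    for b in r[:3]:
      m=b['region']; vs,us=np.nonzero(m)
      W=np.array([world(p,u,v) for u,v in zip(us,vs) if p['z_map'][v,u]>0])
      print(n,k,round(b['confidence'],2),m.sum(),us.mean().round(1),vs.mean().round(1),W.mean(0).round(4),np.percentile(W[:,2],[5,50,95]).round(4))
E
```

```text
top bolt_top 0.72 140 335.2 179.8 [ 0.5461 -0.1282  0.0739] [0.0711 0.074  0.0768]
top ratchet 0.83 1775 305.7 175.2 [ 0.558  -0.0707  0.0623] [0.0547 0.0627 0.0686]
top handle_grip 0.77 1671 305.7 175.0 [ 0.5584 -0.0708  0.0623] [0.0564 0.0628 0.0685]
top handle_grip 0.68 472 363.5 189.5 [ 0.5328 -0.1836  0.0536] [0.0455 0.0546 0.057 ]
top switch 0.6 123 315.3 173.3 [ 0.5591 -0.0899  0.0717] [0.0658 0.0694 0.0832]
top switch_tab 0.51 133 335.4 180.3 [ 0.5452 -0.1286  0.0737] [0.0685 0.0739 0.0768]
top switch_tab 0.46 151 314.8 172.8 [ 0.5604 -0.089   0.0707] [0.0639 0.069  0.0831]
top jaw 0.97 491 363.4 189.3 [ 0.5335 -0.1834  0.053 ] [0.0397 0.0546 0.057 ]
top clamp 0.89 6947 330.5 187.1 [ 0.5413 -0.1191  0.0374] [0.0174 0.0221 0.0655]
top meter 0.83 996 442.7 183.5 [ 0.5467 -0.3381  0.0522] [0.0147 0.0571 0.0627]
top meter 0.79 1020 289.3 284.6 [ 0.3496 -0.0451  0.0562] [0.045  0.0577 0.0625]
top meter 0.75 1001 377.7 193.1 [ 0.5208 -0.2087  0.0747] [0.0474 0.0774 0.0826]
scene bolt_top 0.52 185 276.8 209.8 [ 0.5492 -0.124   0.0703] [0.0628 0.0724 0.0741]
scene ratchet 0.6 1824 288.4 247.6 [ 0.5704 -0.0419  0.0603] [0.0507 0.0616 0.0678]
scene handle_grip 0.65 1803 288.3 247.6 [ 0.5708 -0.0417  0.0607] [0.0513 0.0616 0.0679]
scene switch 0.48 101 279.0 224.7 [ 0.5658 -0.0803  0.0737] [0.0674 0.0719 0.0828]
scene switch_tab 0.55 95 279.1 225.0 [ 0.566  -0.0795  0.0736] [0.067  0.0719 0.0828]
scene jaw 0.67 550 267.4 203.8 [ 0.5443 -0.1785  0.0479] [0.0286 0.0523 0.0548]
scene clamp 0.58 6898 280.2 240.7 [ 0.5628 -0.0899  0.0345] [0.0089 0.0201 0.0636]
scene meter 0.94 983 267.7 187.0 [ 0.5316 -0.2005  0.0698] [0.0537 0.0737 0.0808]
scene meter 0.92 914 308.6 149.5 [ 0.353  -0.3565  0.0354] [0.0034 0.037  0.0604]
scene meter 0.85 1226 390.4 218.5 [ 0.3667 -0.0285  0.0416] [0.0065 0.0495 0.0608]
```

View pics/crop_top0.png

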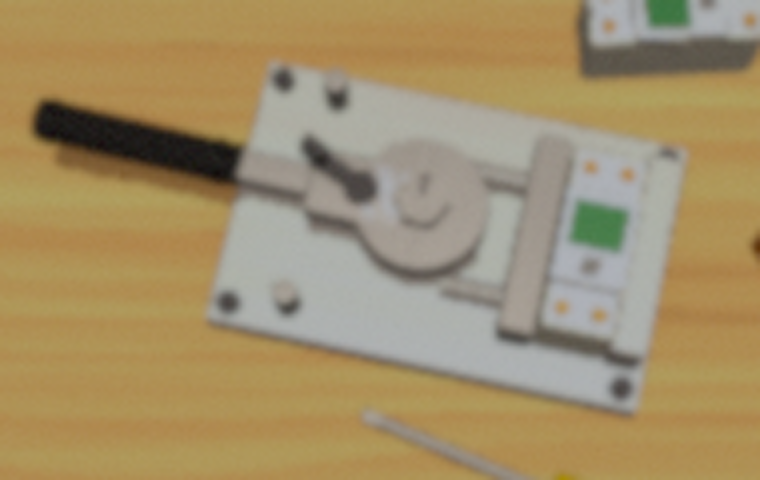

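View pics/crop_scene0.png

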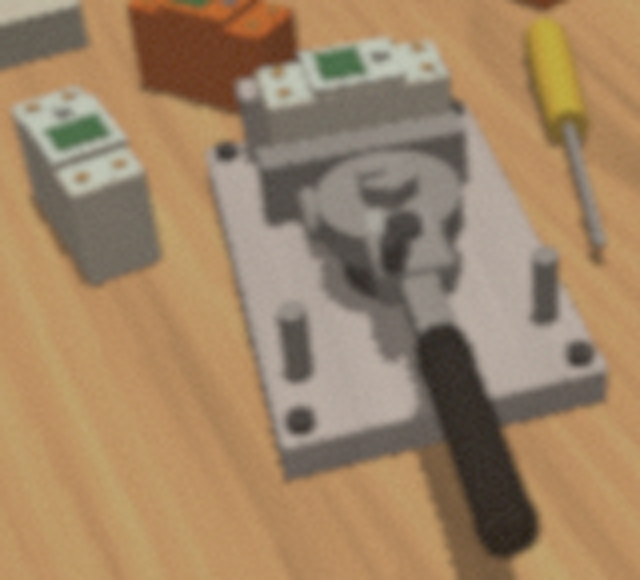

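```bash
python3 - <<'E'
from h import *
p=np.load('top0.npz'); q=np.load('scene0.npz')
def c(u,v,h): return onplane(p,230+(u+.5)/4-.5,130+(v+.5)/4-.5,h)
def s(u,v,h): return onplane(q,180+(u+.5)/4-.5,165+(v+.5)/4-.5,h)
A=[c(270,62,.02),c(685,150,.02),c(637,412,.02),c(208,322,.02)] # (+x,+y),(+x,-y),(-x,-y),(-x,+y)
L=np.array([[.07,.095],[.07,-.125],[-.07,-.125],[-.07,.095]])
def fit(L,W):
    W=np.array(W)[:,:2]; lc=L.mean(0);wc=W.mean(0)
    U,S,V=np.linalg.svd((L-lc).T@(W-wc)); Rm=(U@V).T
    o=wc-Rm@lc; print('origin',o.round(4),'yaw',np.arctan2(Rm[1,0],Rm[0,0]).round(4),'res',np.linalg.norm((L@Rm.T+o)-W,axis=1).round(4)); return o,Rm
o,Rm=fit(L,A)
B=[s(285,458,.02)]
names={'bolt':(420,197,.074),'post+':(334,80,.056),'post-':(287,290,.056),'hend':(48,118,.053),'tab':(318,152,.083),'pivot':(362,187,.07)}
for k,(u,v,h) in names.items():
    w=c(u,v,h); print(k,w.round(4),'clamp',(Rm.T@(w[:2]-o)).round(4))
# scene
fit(L[[0,3,1]],[s(607,372,.02),s(285,455,.02),s(460,110,.02)])
for k,(u,v,h) in {'bolt':(388,178,.074),'post+':(544,255,.056),'post-':(293,312,.056),'tab':(405,220,.083),'hend':(505,525,.053)}.items():
    w=s(u,v,h); print(k,w.round(4),'clamp',(Rm.T@(w[:2]-o)).round(4))
E
```

```text
origin [ 0.5467 -0.1278] yaw -0.2018 res [0.0008 0.0019 0.0011 0.0015]
bolt [ 0.5478 -0.127   0.074 ] clamp [0.001 0.001]
post+ [ 0.6123 -0.0842  0.056 ] clamp [0.0556 0.0558]
post- [ 0.5058 -0.0636  0.056 ] clamp [-0.0529  0.0547]
hend [0.5921 0.0565 0.053 ] clamp [0.0076 0.1896]
tab [ 0.5669 -0.0785  0.083 ] clamp [0.0099 0.0524]
pivot [ 0.5536 -0.0992  0.07  ] clamp [0.0011 0.0293]
origin [ 0.5526 -0.1207] yaw 2.947 res [0.0027 0.0035 0.0054]
bolt [ 0.5506 -0.121   0.074 ] clamp [0.0025 0.0074]
post+ [ 0.5081 -0.0593  0.056 ] clamp [-0.0516  0.0594]
post- [ 0.6139 -0.0806  0.056 ] clamp [0.0564 0.0597]
tab [ 0.5621 -0.0797  0.083 ] clamp [0.0054 0.0502]
hend [0.5927 0.0571 0.053 ] clamp [0.008  0.1904]
```

```bash
cat >> h.py <<'E'
def state():
    o=manip.get_obs(); r=o['tool_rot']; M=R.from_quat([r[1],r[2],r[3],r[0]]).as_matrix()
    return o,M
def wrap(a): return (a+np.pi)%(2*np.pi)-np.pi
O=np.array([.548,-.1265]); YAW=-.2
def cl(x,y): # clamp xy -> world
    c,s=np.cos(YAW),np.sin(YAW); return O+np.array([c*x-s*y,s*x+c*y])
def tocl(w):
    c,s=np.cos(YAW),np.sin(YAW); d=np.array(w[:2])-O; return np.array([c*d[0]+s*d[1],-s*d[0]+c*d[1]])
def show():
    o,M=state(); yaw=np.arctan2(M[1,0],M[0,0])
    print('t',round(o['t'],2),'tcp',o['tool_pos'].round(4),'clamp',tocl(o['tool_pos']).round(4),'handleang',round(wrap(yaw-YAW-np.pi/2),4),'tilt',M[2].round(3),'F',o['ft_force'].round(2),'Fcl',np.array([np.cos(YAW)*o['ft_force'][0]+np.sin(YAW)*o['ft_force'][1],-np.sin(YAW)*o['ft_force'][0]+np.cos(YAW)*o['ft_force'][1]]).round(2),'open',round(o['opening'],3),'q',o['q'].round(2))
def plan(pos,yaw,n,hand):
    """yaw of tool x in world; pointing down; straight line in n rows"""
    o,M=state(); p=o['tool_pos'].copy(); y=np.arctan2(M[1,0],M[0,0]); dy=wrap(yaw-y); pos=np.array(pos)
    rows=[]
    for i in range(n):
        d=(pos-p)/(n-i); x=np.array([np.cos(y),np.sin(y),0]); yy=np.array([np.sin(y),-np.cos(y),0])
        k=np.round([d@x/.04,d@yy/.04,-d[2]/.04,-(dy/n)/(np.pi/4)],2)
        p=p+.04*(k[0]*x+k[1]*yy-k[2]*np.array([0,0,1])); y-=k[3]*np.pi/4
        rows.append(' '.join('%g'%v for v in k)+' %g'%hand)
    print('; '.join(rows)); print('end',p.round(4),round(wrap(yaw-y),4))
E
python3 - <<'E'
from h import *
show()
t=cl(.010,.052); print(t)
plan([t[0],t[1]+.02,.2],YAW+np.pi/2,24,.5)
E
```

```text
t 1.6 tcp [0.2289 0.6084 0.2387] clamp [-0.4588  0.6568] handleang 1.411 tilt [-0.  0. -1.] F [ 0.22 -0.39 -0.88] Fcl [ 0.3  -0.33] open 0.998 q [-1.28  0.54 -0.    1.54  0.    1.07 -0.07]
[ 0.56813147 -0.07752323]
-0.57 -0.52 0.04 0.07 0.5; -0.6 -0.49 0.04 0.07 0.5; -0.63 -0.46 0.04 0.07 0.5; -0.65 -0.42 0.04 0.07 0.5; -0.68 -0.39 0.04 0.07 0.5; -0.7 -0.35 0.04 0.07 0.5; -0.71 -0.31 0.04 0.07 0.5; -0.73 -0.27 0.04 0.07 0.5; -0.74 -0.23 0.04 0.07 0.5; -0.76 -0.19 0.04 0.07 0.5; -0.76 -0.15 0.04 0.07 0.5; -0.77 -0.1 0.04 0.07 0.5; -0.78 -0.06 0.04 0.07 0.5; -0.78 -0.02 0.04 0.07 0.5; -0.78 0.02 0.04 0.07 0.5; -0.78 0.07 0.04 0.07 0.5; -0.77 0.11 0.04 0.07 0.5; -0.76 0.15 0.04 0.07 0.5; -0.76 0.19 0.04 0.07 0.5; -0.74 0.23 0.04 0.07 0.5; -0.73 0.28 0.04 0.07 0.5; -0.71 0.31 0.04 0.07 0.5; -0.7 0.35 0.04 0.07 0.5; -0.67 0.39 0.05 0.07 0.5
end [ 0.568  -0.0575  0.1999] -0.0915
```

The picture shows several meter look-alikes in the top view: a loose white one at (398,132) and orange ones at (443,183), (289,285) and (463,288). The real meter is the white one between the jaws at (380,190). The crop confirms the ratchet head at (335,179). The dark direction lever's tab is at about (309,168), leaning to +x, which is clockwise. The black grip is at (265,165).

servo_tool(
  series="-0.57 -0.52 0.04 0.07 0.5; -0.6 -0.49 0.04 0.07 0.5; -0.63 -0.46 0.04 0.07 0.5; -0.65 -0.42 0.04 0.07 0.5; -0.68 -0.39 0.04 0.07 0.5; -0.7 -0.35 0.04 0.07 0.5; -0.71 -0.31 0.04 0.07 0.5; -0.73 -0.27 0.04 0.07 0.5; -0.74 -0.23 0.04 0.07 0.5; -0.76 -0.19 0.04 0.07 0.5; -0.76 -0.15 0.04 0.07 0.5; -0.77 -0.1 0.04 0.07 0.5",
)

```text
t: 2.8
tool_pos: [0.3988, 0.2748, 0.2197]
tool_rot: [0.0, 0.489, 0.872, 0.0]
ft_force: [0.3, 0.9, -0.1]
opening: 0.498
```

servo_tool(
  series="-0.78 -0.06 0.04 0.08 0.5; -0.78 -0.02 0.04 0.08 0.5; -0.78 0.02 0.04 0.08 0.5; -0.78 0.07 0.04 0.08 0.5; -0.77 0.11 0.04 0.08 0.5; -0.76 0.15 0.04 0.08 0.5; -0.76 0.19 0.04 0.08 0.5; -0.74 0.23 0.04 0.08 0.5; -0.73 0.28 0.04 0.08 0.5; -0.71 0.31 0.04 0.08 0.5; -0.7 0.35 0.04 0.08 0.5; -0.67 0.39 0.05 0.08 0.5",
)

```text
t: 4.0
tool_pos: [0.554, -0.0654, 0.2001]
tool_rot: [0.0, 0.776, 0.631, 0.0]
ft_force: [0.4, 0.5, -0.4]
opening: 0.498
```

```bash
python3 - <<'E'
from h import *
show()
o,M=state()
p=manip.snapshot('wrist'); np.savez('w0.npz',M=M,tp=o['tool_pos'],**{k:p[k] for k in ['image','z_map','mtx','hand_eye']})
print(p['mtx'],p['hand_eye'])
save(p['image'],'w0.png'); show()
E
```

```text
t 4.0 tcp [ 0.554  -0.0654  0.2001] clamp [-0.0063  0.0611] handleang -0.005 tilt [ 0.     0.001 -1.   ] F [ 0.39  0.46 -0.38] Fcl [0.29 0.53] open 0.498 q [-0.35  0.46  0.5   1.85 -0.28  0.9   0.08]
[[309.70691629   0.         319.12185653]
 [  0.         309.70691629 198.32076403]
 [  0.           0.           1.        ]] [[-1.06651969e-03 -9.65737149e-01 -2.59519982e-01  6.61656034e-02]
 [ 9.99999345e-01 -1.13797260e-03  1.25090264e-04 -4.33511104e-04]
 [-4.16130943e-04 -2.59519678e-01  9.65737730e-01 -1.46911061e-01]
 [ 0.00000000e+00  0.00000000e+00  0.00000000e+00  1.00000000e+00]]
t 4.05 tcp [ 0.5551 -0.0714  0.2003] clamp [-0.004   0.0554] handleang -0.0136 tilt [-0.003  0.003 -1.   ] F [ 0.18 -4.66  1.15] Fcl [ 1.11 -4.53] open 0.5 q [-0.34  0.47  0.51  1.84 -0.28  0.9   0.08]
```

View pics/w0.png

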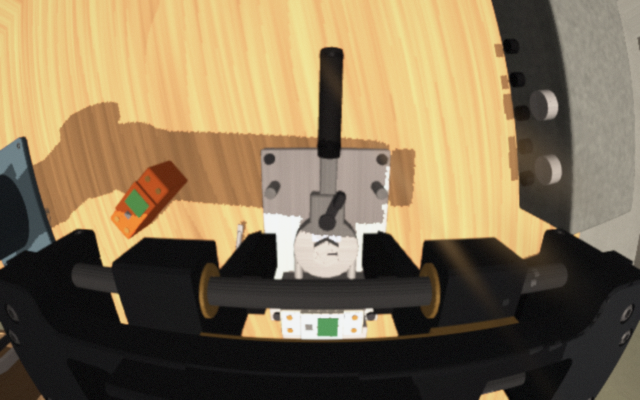

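```bash
cat >> h.py <<'E'
def wpt(p,M,tp,u,v,h):
    K=p['mtx']; a=np.array([u-K[0,2],v-K[1,2]])/K[0,0]; th=np.linalg.norm(a)
    d=np.r_[a/th*np.sin(th),np.cos(th)] if th>0 else np.array([0,0,1.])
    H=p['hand_eye']; d=M@(H[:3,:3]@d); o=tp+M@H[:3,3]
    return o+d*(h-o[2])/d[2]
def wpix(p,M,tp,X):
    H=p['hand_eye']; c=H[:3,:3].T@(M.T@(np.array(X)-tp)-H[:3,3]); th=np.arctan2(np.hypot(c[0],c[1]),c[2]); K=p['mtx']
    return K[:2,2]+K[0,0]*th*c[:2]/np.hypot(c[0],c[1])
E
python3 - <<'E'
from h import *
show()
o,M=state()
p=manip.snapshot('wrist'); np.savez('w1.npz',M=M,tp=o['tool_pos'],**{k:p[k] for k in ['image','z_map','mtx','hand_eye']})
save(cv2.resize(p['image'][140:290,245:405],None,fx=4,fy=4,interpolation=cv2.INTER_CUBIC),'w1.png')
for k in ['switch_tab','bolt_top']:
    print(k,[(b['position'].round(4) if hasattr(b['position'],'round') else b['position'],b['confidence'],tocl(b['position'])) for b in manip.boxes_of(k,p)][:2])
show()
E
```

```text
t 4.05 tcp [ 0.5551 -0.0714  0.2003] clamp [-0.004   0.0554] handleang -0.0136 tilt [-0.003  0.003 -1.   ] F [ 0.18 -4.66  1.15] Fcl [ 1.11 -4.53] open 0.5 q [-0.34  0.47  0.51  1.84 -0.28  0.9   0.08]
switch_tab [([0.5602, -0.0873, 0.0676], 0.69, array([0.00416897, 0.04084238]))]
bolt_top [([0.5307, -0.1697, 0.042], 0.71, array([-0.00837264, -0.04577586])), ([0.5507, -0.1262, 0.0731], 0.59, array([0.00258658, 0.00083043]))]
t 4.2 tcp [ 0.5533 -0.0646  0.1998] clamp [-0.0071  0.0618] handleang -0.0032 tilt [-0. -0. -1.] F [ 0.02 -0.22 -0.1 ] Fcl [ 0.06 -0.21] open 0.501 q [-0.35  0.46  0.5   1.85 -0.28  0.9   0.08]
```

View pics/w1.png

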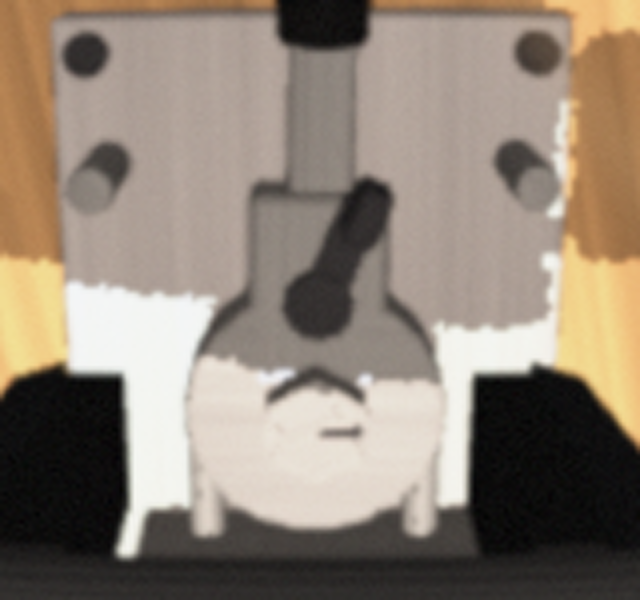

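```bash
python3 - <<'E'
from h import *
show()
o,M=state()
p=manip.snapshot('wrist'); np.savez('w2.npz',M=M,tp=o['tool_pos'],**{k:p[k] for k in ['image','z_map','mtx','hand_eye']})
save(cv2.resize(p['image'][140:290,245:405],None,fx=4,fy=4,interpolation=cv2.INTER_CUBIC),'w2.png')
show()
E
```

```text
t 4.2 tcp [ 0.5533 -0.0646  0.1998] clamp [-0.0071  0.0618] handleang -0.0032 tilt [-0. -0. -1.] F [ 0.02 -0.22 -0.1 ] Fcl [ 0.06 -0.21] open 0.501 q [-0.35  0.46  0.5   1.85 -0.28  0.9   0.08]
t 4.25 tcp [ 0.5532 -0.0634  0.1998] clamp [-0.0075  0.0628] handleang -0.0014 tilt [ 0.001 -0.001 -1.   ] F [-0.57  0.27  0.12] Fcl [-0.61  0.16] open 0.499 q [-0.35  0.46  0.5   1.85 -0.28  0.9   0.08]
```

View pics/w2.png

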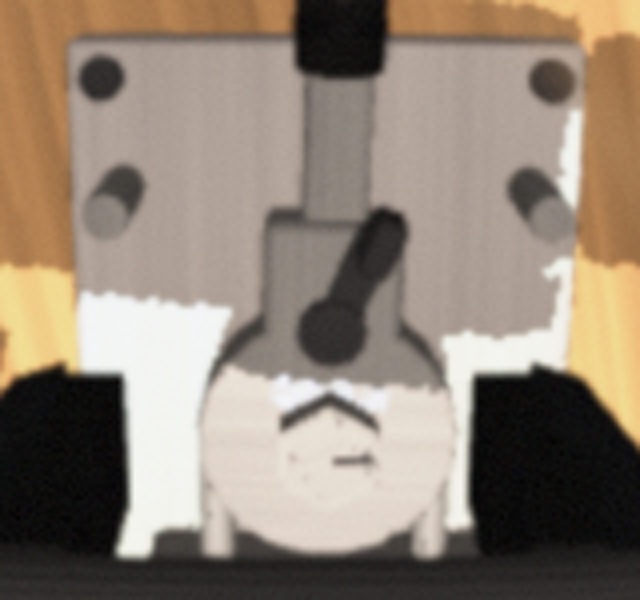

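```bash
python3 - <<'E'
from h import *
p=np.load('w2.npz')
pts={'bolt':(330,458,.074),'post-':(106,216,.056),'post+':(553,220,.056),'c-':(73,40,.02),'c+':(582,45,.02),'pivot':(332,332,.07),'tab':(384,234,.083),'head_c':(327,430,.064),'neck_end':(336,205,.06)}
W={}
for k,(u,v,h) in pts.items():
    w=wpt(p,p['M'],p['tp'],245+(u+.5)/4-.5,140+(v+.5)/4-.5,h); W[k]=w
    print(k,w.round(4),tocl(w).round(4))
d=W['post+']-W['post-']; print('yaw',np.arctan2(d[1],d[0]),np.linalg.norm(d))
d=W['c+']-W['c-']; print('yaw',np.arctan2(d[1],d[0]),np.linalg.norm(d))
E
```

```text
bolt [ 0.5477 -0.1279  0.074 ] [-0.     -0.0014]
post- [ 0.5056 -0.062   0.056 ] [-0.0544  0.0547]
post+ [ 0.6126 -0.0852  0.056 ] [0.0551 0.0533]
c- [ 0.5006 -0.0208  0.02  ] [-0.0674  0.0942]
c+ [ 0.634  -0.0494  0.02  ] [0.069  0.0926]
pivot [ 0.5543 -0.0975  0.07  ] [0.0004 0.0297]
tab [ 0.5706 -0.0728  0.083 ] [0.0115 0.0572]
head_c [ 0.5478 -0.1248  0.064 ] [-0.0005  0.0016]
neck_end [ 0.5611 -0.0698  0.06  ] [0.0015 0.0582]
yaw -0.21331882983983871 0.10950805014543295
yaw -0.21169474977671204 0.13643526289076616
```

```bash
sed -i 's/^O=.*/O=np.array([.5476,-.1273]); YAW=-.207/' h.py; python3 - <<'E'
from h import *
show()
t=cl(.011,.054); print(t)
plan([t[0],t[1],.070],YAW+np.pi/2,8,.5)
E
```

```text
t 4.25 tcp [ 0.5532 -0.0634  0.1998] clamp [-0.0077  0.0636] handleang 0.0056 tilt [ 0.001 -0.001 -1.   ] F [-0.57  0.27  0.12] Fcl [-0.61  0.15] open 0.499 q [-0.35  0.46  0.5   1.85 -0.28  0.9   0.08]
[ 0.56946351 -0.07671357]
-0.03 0.06 0.41 0 0.5; -0.03 0.06 0.4 0 0.5; -0.03 0.06 0.41 0 0.5; -0.03 0.06 0.4 0 0.5; -0.03 0.06 0.41 0 0.5; -0.03 0.06 0.4 0 0.5; -0.03 0.05 0.41 0 0.5; -0.03 0.06 0.4 0 0.5
end [ 0.5697 -0.0766  0.0702] -0.0056
```

servo_tool(
  series="-0.06 0.12 0.3 0 0.5; -0.06 0.12 0.4 0 0.5; -0.06 0.12 0.4 0 0.5; -0.06 0.11 0.4 0 0.5; 0 0 0.4 0 0.5; 0 0 0.3 0 0.5; 0 0 0 0 0.5; 0 0 0 0 0.5",
)

```text
t: 5.05
tool_pos: [0.5698, -0.0776, 0.1117]
tool_rot: [-0.0, 0.775, 0.632, -0.0]
ft_force: [-0.0, 0.2, 0.4]
opening: 0.497
```

```bash
python3 - <<'E'
from h import *
show()
o,M=state()
p=manip.snapshot('wrist'); np.savez('w3.npz',M=M,tp=o['tool_pos'],**{k:p[k] for k in ['image','z_map','mtx','hand_eye']})
save(p['image'],'w3.png')
t=cl(.011,.054)
plan([t[0],t[1],.070],YAW+np.pi/2,4,.5)
E
```

```text
t 5.05 tcp [ 0.5698 -0.0776  0.1117] clamp [0.0115 0.0532] handleang 0.0042 tilt [-0. -0. -1.] F [-0.02  0.23  0.43] Fcl [-0.07  0.22] open 0.497 q [-0.27  0.62  0.44  1.85 -0.37  0.75  0.17]
0 -0.01 0.26 0 0.5; 0.01 -0 0.27 0 0.5; 0 -0.01 0.26 0 0.5; 0.01 -0 0.27 0 0.5
end [ 0.5696 -0.0767  0.0698] -0.0042
```

View pics/w3.png

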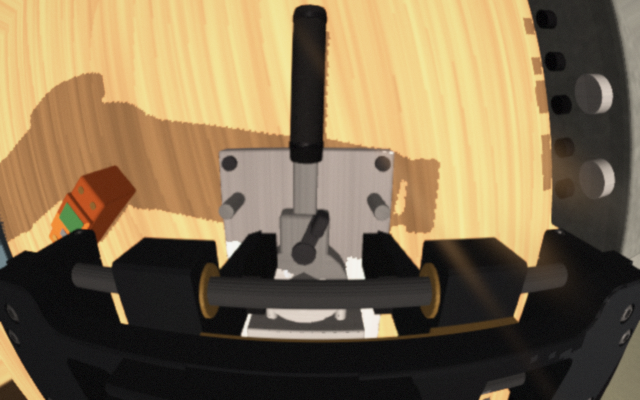

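The tab at (318,222) lies midway between the fingers (inner edges at 276 and 363), so I can go down.

servo_tool(
  series="0 0 0.26 0 0.5; 0 0 0.26 0 0.5; 0 0 0.26 0 0.5; 0 0 0.26 0 0.5; 0 0 0 0 0.5; 0 0 0 0 0.5",
)

```text
t: 5.7
tool_pos: [0.5697, -0.0776, 0.07]
tool_rot: [-0.0, 0.775, 0.632, -0.0]
ft_force: [0.3, 1.2, 0.3]
opening: 0.497
```

servo_tool(
  series="0 -0.07 0 0 0.5; 0 -0.07 0 0 0.5; 0 -0.06 0 0 0.5; 0 0 0 0 0.5",
)

```text
t: 6.1
tool_pos: [0.5617, -0.0758, 0.0706]
tool_rot: [-0.0, 0.775, 0.632, 0.0]
ft_force: [0.2, 0.6, -0.1]
opening: 0.5
```

```bash
python3 - <<'E'
from h import *
show()
E
```

```text
t 6.1 tcp [ 0.5617 -0.0758  0.0706] clamp [0.0032 0.0533] handleang 0.0043 tilt [ 0.  0. -1.] F [ 0.22  0.58 -0.06] Fcl [0.1  0.61] open 0.5 q [-0.24  0.67  0.4   1.89 -0.4   0.67  0.2 ]
```

servo_tool(
  series="0 -0.05 0 0 0.5; 0 -0.05 0 0 0.5; 0 -0.05 0 0 0.5; 0 -0.05 0 0 0.5; 0 0 0 0 0.5",
)

```text
t: 6.6
tool_pos: [0.5544, -0.0742, 0.0704]
tool_rot: [0.0, 0.775, 0.632, 0.0]
ft_force: [1.1, -0.3, -1.3]
opening: 0.504
```

servo_tool(
  series="0 -0.05 0 0 0.5; 0 -0.05 0 0 0.5; 0 0 0 0 0.5",
)

```text
t: 6.9
tool_pos: [0.551, -0.0729, 0.0706]
tool_rot: [0.0, 0.775, 0.632, 0.001]
ft_force: [4.0, 1.4, 0.0]
opening: 0.498
```

servo_tool(
  series="0 -0.05 0 0 0.5; 0 -0.05 0 0 0.5; 0 0 0 0 0.5",
)

```text
t: 7.2
tool_pos: [0.546, -0.0729, 0.0704]
tool_rot: [-0.0, 0.775, 0.632, -0.0]
ft_force: [3.7, -0.1, 0.4]
opening: 0.502
```

```bash
python3 - <<'E'
from h import *
show()
E
```

```text
t 7.2 tcp [ 0.546  -0.0729  0.0704] clamp [-0.0128  0.0529] handleang 0.0041 tilt [-0. -0. -1.] F [ 3.72 -0.07  0.42] Fcl [3.65 0.69] open 0.502 q [-0.25  0.65  0.4   1.93 -0.4   0.64  0.2 ]
```

servo_tool(
  series="0 -0.04 0 0 0.5; 0 -0.04 0 0 0.5; 0 -0.04 0 0 0.5; 0 0 0 0 0.5",
)

```text
t: 7.6
tool_pos: [0.5414, -0.0716, 0.0703]
tool_rot: [-0.0, 0.775, 0.632, -0.0]
ft_force: [3.3, 1.6, -0.4]
opening: 0.501
```

servo_tool(
  series="0 -0.04 0 0 0.5; 0 -0.04 0 0 0.5; 0 0 0 0 0.5",
)

```text
t: 7.9
tool_pos: [0.5387, -0.0709, 0.0703]
tool_rot: [0.0, 0.775, 0.632, 0.0]
ft_force: [3.6, 2.1, -0.7]
opening: 0.501
```

servo_tool(
  series="0 -0.04 0 0 0.5; 0 -0.04 0 0 0.5; 0 0 0 0 0.5",
)

```text
t: 8.2
tool_pos: [0.5355, -0.0704, 0.0704]
tool_rot: [0.0, 0.775, 0.632, 0.0]
ft_force: [5.2, 1.8, -0.5]
opening: 0.503
```

```bash
python3 - <<'E'
from h import *
show()
E
```

```text
t 8.2 tcp [ 0.5355 -0.0704  0.0704] clamp [-0.0235  0.0532] handleang 0.0045 tilt [ 0.  0. -1.] F [ 5.2   1.82 -0.47] Fcl [4.72 2.85] open 0.503 q [-0.26  0.63  0.4   1.96 -0.4   0.63  0.2 ]
```

servo_tool(
  series="0 -0.03 0 0 0.5; 0 0 0 0 0.5",
)

```text
t: 8.4
tool_pos: [0.5344, -0.0702, 0.0704]
tool_rot: [0.0, 0.775, 0.632, 0.0]
ft_force: [4.7, 2.1, -0.4]
opening: 0.5
```

servo_tool(
  series="0 -0.03 0 0 0.5; 0 0 0 0 0.5",
)

```text
t: 8.6
tool_pos: [0.5336, -0.0702, 0.0704]
tool_rot: [0.001, 0.775, 0.632, 0.0]
ft_force: [6.0, -0.1, -1.6]
opening: 0.501
```

servo_tool(
  series="0 -0.03 0 0 0.5; 0 0 0 0 0.5",
)

```text
t: 8.8
tool_pos: [0.5327, -0.07, 0.0705]
tool_rot: [0.001, 0.775, 0.632, 0.0]
ft_force: [5.9, 1.5, -2.4]
opening: 0.497
```

```bash
python3 - <<'E'
from h import *
show()
p=manip.snapshot('top'); save(cv2.resize(p['image'][130:250,230:420],None,fx=4,fy=4,interpolation=cv2.INTER_CUBIC),'t2.png')
q=manip.snapshot('scene');save(cv2.resize(q['image'][165:310,180:340],None,fx=4,fy=4,interpolation=cv2.INTER_CUBIC),'s2.png')
E
```

```text
t 8.8 tcp [ 0.5327 -0.07    0.0705] clamp [-0.0264  0.053 ] handleang 0.0042 tilt [-0.     0.002 -1.   ] F [ 5.91  1.53 -2.44] Fcl [5.46 2.71] open 0.497 q [-0.26  0.63  0.4   1.96 -0.4   0.62  0.2 ]
```

View pics/s2.png

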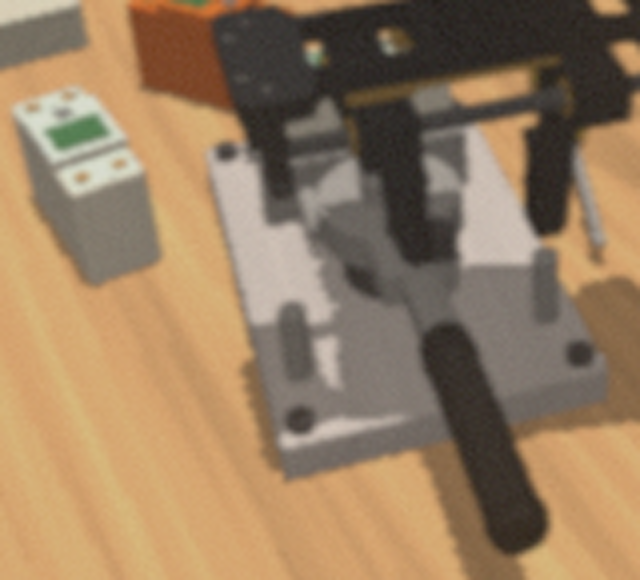

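servo_tool(
  series="0 0.12 0 0 0.5; 0 0.13 0 0 0.5; 0 0 -0.3 0 0.5; 0 0 -0.4 0 0.5; 0.4 0 -0.5 0 0.5; 0.4 0 -0.5 0 0.5; 0 0 0 0 0.5; 0 0 0 0 0.5; 0 0 0 0 0.5",
)

```text
t: 9.8
tool_pos: [0.547, -0.0413, 0.1377]
tool_rot: [-0.0, 0.775, 0.632, -0.001]
ft_force: [-1.0, -0.4, -0.5]
opening: 0.502
```

```bash
python3 - <<'E'
from h import *
show()
o,M=state()
p=manip.snapshot('wrist'); np.savez('w4.npz',M=M,tp=o['tool_pos'],**{k:p[k] for k in ['image','z_map','mtx','hand_eye']})
save(cv2.resize(p['image'][140:290,245:405],None,fx=4,fy=4,interpolation=cv2.INTER_CUBIC),'w4.png')
save(p['image'],'w4f.png')
E
```

```text
t 9.8 tcp [ 0.547  -0.0413  0.1377] clamp [-0.0182  0.0841] handleang 0.0032 tilt [-0.001 -0.002 -1.   ] F [-1.01 -0.4  -0.53] Fcl [-0.9 -0.6] open 0.502 q [-0.36  0.54  0.47  1.91 -0.34  0.77  0.09]
```

View pics/w4f.png

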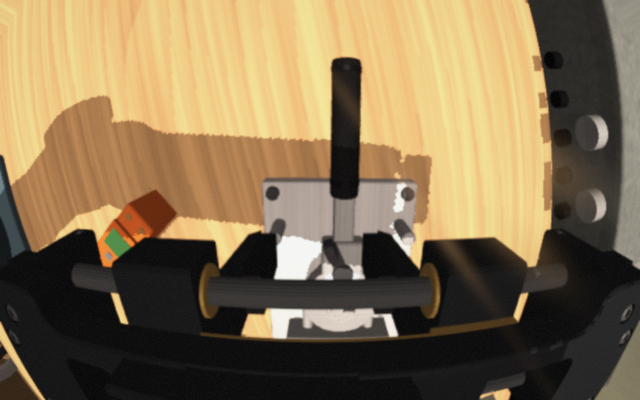

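View pics/w4.png

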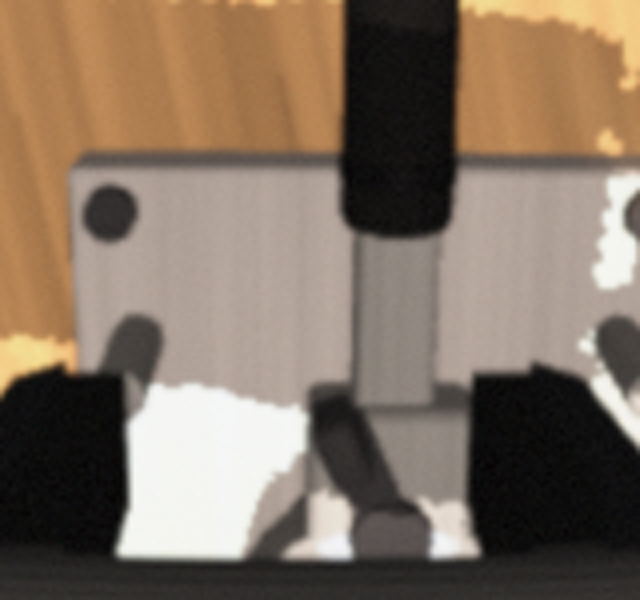

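```bash
python3 - <<'E'
from h import *
p=np.load('w4.npz')
def W(u,v,h,c=True):
    if c: u,v=245+(u+.5)/4-.5,140+(v+.5)/4-.5
    return tocl(wpt(p,p['M'],p['tp'],u,v,h))
pv=W(392,530,.07); 
for n,(u,v,h) in {'tabtop far':(332,405,.083),'tab mid':(345,438,.083)}.items():
    t=W(u,v,h); print(n,t.round(4),'pv',pv.round(4),'ang',np.arctan2(-(t-pv)[0],(t-pv)[1]))
for n,(u,v,h) in {'hend':(346,66,.053)}.items():
    t=W(u,v,h,False); print(n,t.round(4),np.arctan2(-t[0],t[1]))
for n,(u,v,h) in {'neck':(397,320,.06),'grip':(398,200,.06)}.items():
    t=W(u,v,h); print(n,t.round(4),np.arctan2(-t[0],t[1]))
E
```

```text
tabtop far [-0.0127  0.0649] pv [-0.0002  0.0326] ang 0.36845966363243066
tab mid [-0.0103  0.0585] pv [-0.0002  0.0326] ang 0.37122916472682754
hend [0.0008 0.1889] -0.004163134177609452
neck [0.0003 0.0729] -0.0034905277253519866
grip [-0.0001  0.0966] 0.0013261596729536853
```

```bash
python3 - <<'E'
from h import *
p=np.load('top0.npz')
vs,us=np.mgrid[0:400:2,0:640:2]; 
W=np.array([world(p,u,v) for u,v in zip(us.ravel(),vs.ravel()) if p['z_map'][v,u]>0])
C=np.array([tocl(w) for w in W])
m=(W[:,2]>.09)&(W[:,2]<.35); d=np.hypot(C[m,0],C[m,1]-.15); i=np.argsort(d)[:5]; print(C[m][i].round(3),W[m][i].round(3))
show()
t=cl(0,.1527)
plan([t[0],t[1],.12],YAW+np.pi/2,6,.5)
E
```

```text
[[0.219 0.164]
 [0.22  0.16 ]
 [0.22  0.156]
 [0.221 0.152]
 [0.223 0.16 ]] [[ 0.796 -0.012  0.09 ]
 [ 0.796 -0.016  0.09 ]
 [ 0.795 -0.02   0.091]
 [ 0.795 -0.024  0.091]
 [ 0.799 -0.016  0.092]]
t 9.85 tcp [ 0.5471 -0.0414  0.1377] clamp [-0.0182  0.084 ] handleang 0.003 tilt [-0.001 -0.002 -1.   ] F [-0.47  0.1  -0.27] Fcl [-0.48  0.  ] open 0.499 q [-0.36  0.54  0.47  1.91 -0.34  0.77  0.09]
0.29 0.08 0.07 0 0.5; 0.29 0.08 0.07 0 0.5; 0.28 0.07 0.08 0 0.5; 0.29 0.08 0.07 0 0.5; 0.28 0.07 0.08 0 0.5; 0.29 0.08 0.07 0 0.5
end [0.579  0.0223 0.1201] -0.003
```

servo_tool(
  series="0.29 0.08 0.07 0 0.5; 0.29 0.08 0.07 0 0.5; 0.29 0.08 0.07 0 0.5; 0.28 0.07 0.08 0 0.5; 0.28 0.07 0.08 0 0.5; 0.28 0.07 0.08 0 0.5; 0 0 0 0 0.5; 0 0 0 0 0.5",
)

```text
t: 10.65
tool_pos: [0.5794, 0.023, 0.1202]
tool_rot: [0.0, 0.775, 0.632, -0.0]
ft_force: [-0.4, 0.1, -0.5]
opening: 0.499
```

```bash
python3 - <<'E'
from h import *
show()
o,M=state()
p=manip.snapshot('wrist'); save(p['image'],'w5.png')
t=cl(0,.1527)
plan([t[0],t[1],.04],YAW+np.pi/2,6,.5)
E
```

```text
t 10.65 tcp [0.5794 0.023  0.1202] clamp [0.0002 0.1536] handleang 0.0047 tilt [-0. -0. -1.] F [-0.37  0.08 -0.51] Fcl [-0.38  0.  ] open 0.499 q [-0.45  0.61  0.45  1.84 -0.36  0.78 -0.01]
-0 -0 0.33 0 0.5; -0 -0 0.34 0 0.5; -0 -0 0.33 0 0.5; -0 -0 0.34 0 0.5; -0 -0 0.33 0 0.5; -0.01 -0.01 0.34 0 0.5
end [0.5789 0.0221 0.04  ] -0.0039
```

View pics/w5.png

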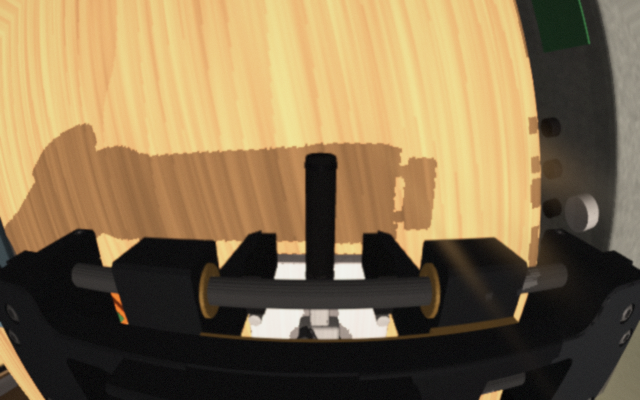

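The handle, at column 320, is centred between the fingers (276 to 363). I'll go down and narrow the gap without gripping.

servo_tool(
  series="0 0 0.33 0 0.5; 0 0 0.33 0 0.5; 0 0 0.33 0 0.5; 0 0 0.33 0 0.5; 0 0 0.33 0 0.5; 0 0 0.35 0 0.5; 0 0 0 0 0.62; 0 0 0 0 0.62; 0 0 0 0 0.62",
)

```text
t: 11.6
tool_pos: [0.58, 0.0229, 0.0408]
tool_rot: [0.0, 0.775, 0.632, 0.0]
ft_force: [-0.1, -0.4, -0.1]
opening: 0.379
```

servo_tool(
  series="-0.003 0.1 0 0.05 0.62; -0.003 0.15 0 0.05 0.62; -0.003 0.15 0 0.05 0.62; -0.003 0.15 0 0.05 0.62; 0 0 0 0 0.62",
)

```text
t: 12.1
tool_pos: [0.6018, 0.0165, 0.0404]
tool_rot: [0.001, 0.823, 0.568, 0.0]
ft_force: [0.2, -0.8, -0.7]
opening: 0.38
```

```bash
cat >> h.py <<'E'
def arc():
    o,M=state(); c=tocl(o['tool_pos']); f=o['ft_force']; yaw=np.arctan2(M[1,0],M[0,0])
    tx,ty=np.cos(yaw),np.sin(yaw); 
    print('t %.2f r %.4f ang %.4f toolang %.4f z %.4f Ftan(ccw+) %.2f Frad %.2f Fz %.2f open %.3f'%(o['t'],np.hypot(*c),np.arctan2(-c[0],c[1]),wrap(yaw-YAW-np.pi/2),o['tool_pos'][2],-ty*f[0]+tx*f[1],tx*f[0]+ty*f[1],f[2],o['opening']))
E
python3 -c "
from h import *
arc()"
```

```text
t 12.10 r 0.1537 ang -0.1532 toolang -0.1545 z 0.0404 Ftan(ccw+) -0.50 Frad -0.63 Fz -0.66 open 0.380
```

servo_tool(
  series="-0.003 0.15 0 0.05 0.62; -0.003 0.15 0 0.05 0.62; -0.003 0.15 0 0.05 0.62; -0.003 0.15 0 0.05 0.62; -0.003 0.15 0 0.05 0.62",
)

```text
t: 12.6
tool_pos: [0.6279, 0.0035, 0.0403]
tool_rot: [-0.0, 0.875, 0.485, 0.0]
ft_force: [-1.9, 2.2, 0.2]
opening: 0.378
```

```bash
python3 -c "
from h import *
arc()"
```

```text
t 12.60 r 0.1535 ang -0.3437 toolang -0.3522 z 0.0403 Ftan(ccw+) 2.75 Frad 0.85 Fz 0.19 open 0.378
```

servo_tool(
  series="-0.003 0.15 0 0.05 0.62; -0.003 0.15 0 0.05 0.62; -0.003 0.15 0 0.05 0.62; -0.003 0.15 0 0.05 0.62; 0 0 0 0 0.62",
)

```text
t: 13.1
tool_pos: [0.6478, -0.0119, 0.0405]
tool_rot: [0.001, 0.91, 0.415, 0.0]
ft_force: [0.5, -0.4, -0.6]
opening: 0.381
```

```bash
python3 -c "
from h import *
arc()
p=manip.snapshot('top'); save(cv2.resize(p['image'][110:250,200:420],None,fx=3.5,fy=3.5,interpolation=cv2.INTER_CUBIC),'t5.png')"
```

```text
t 13.10 r 0.1528 ang -0.5081 toolang -0.5084 z 0.0405 Ftan(ccw+) -0.63 Frad 0.03 Fz -0.59 open 0.381
```

View pics/t5.png

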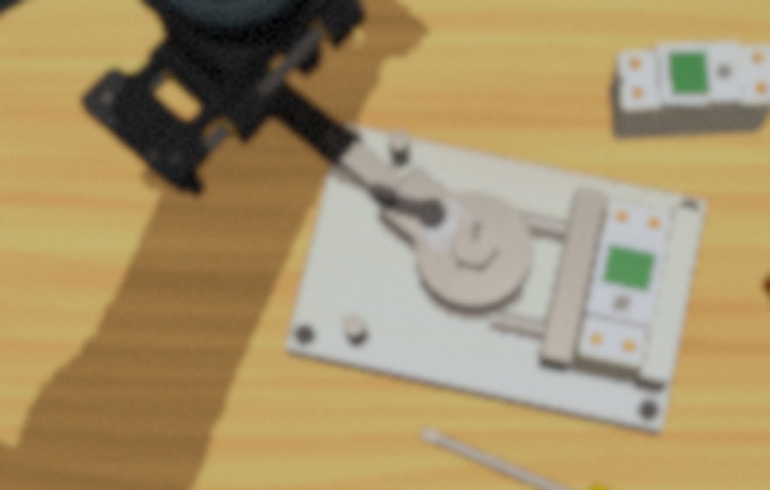

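The handle is near the +x post, at (400,150) in the crop. The lever still points to the loosening side, and the bolt hex and the jaw are unmoved.

servo_tool(
  series="-0.003 0.12 0 0.04 0.62; -0.003 0.12 0 0.04 0.62; 0 0 0 0 0.62",
)

```text
t: 13.45
tool_pos: [0.6543, -0.0182, 0.0405]
tool_rot: [0.0, 0.922, 0.386, 0.0]
ft_force: [-0.7, 0.7, -0.2]
opening: 0.382
```

servo_tool(
  series="-0.003 -0.12 0 -0.04 0.62; -0.003 -0.15 0 -0.05 0.62; -0.003 -0.15 0 -0.05 0.62; -0.003 -0.15 0 -0.05 0.62; -0.003 -0.15 0 -0.05 0.62; -0.003 -0.15 0 -0.05 0.62",
)

```text
t: 14.05
tool_pos: [0.6259, 0.004, 0.0405]
tool_rot: [0.0, 0.871, 0.491, 0.0]
ft_force: [0.7, -2.7, 0.1]
opening: 0.381
```

```bash
python3 -c "
from h import *
arc()"
```

```text
t 14.05 r 0.1529 ang -0.3308 toolang -0.3380 z 0.0405 Ftan(ccw+) -2.04 Frad -1.95 Fz 0.14 open 0.381
```

servo_tool(
  series="-0.003 -0.15 0 -0.05 0.62; -0.003 -0.15 0 -0.05 0.62; -0.003 -0.15 0 -0.05 0.62; -0.003 -0.15 0 -0.05 0.62",
)

```text
t: 14.45
tool_pos: [0.6049, 0.0148, 0.0405]
tool_rot: [0.0, 0.83, 0.558, 0.0]
ft_force: [3.0, -2.6, -0.9]
opening: 0.378
```

```bash
python3 -c "
from h import *
arc()"
```

```text
t 14.45 r 0.1532 ang -0.1760 toolang -0.1810 z 0.0405 Ftan(ccw+) -3.78 Frad -1.31 Fz -0.88 open 0.378
```

servo_tool(
  series="-0.003 -0.15 0 -0.05 0.62; -0.003 -0.15 0 -0.05 0.62; -0.003 -0.15 0 -0.05 0.62; -0.003 -0.15 0 -0.05 0.62",
)

```text
t: 14.85
tool_pos: [0.5831, 0.0217, 0.0406]
tool_rot: [0.001, 0.784, 0.621, 0.001]
ft_force: [5.2, -3.1, -2.8]
opening: 0.382
```

```bash
python3 -c "
from h import *
arc()"
```

```text
t 14.85 r 0.1532 ang -0.0265 toolang -0.0243 z 0.0406 Ftan(ccw+) -5.74 Frad -1.88 Fz -2.78 open 0.382
```

servo_tool(
  series="-0.003 -0.15 0 -0.05 0.62; -0.003 -0.15 0 -0.05 0.62; -0.003 -0.15 0 -0.05 0.62; -0.003 -0.15 0 -0.05 0.62",
)

```text
t: 15.25
tool_pos: [0.5597, 0.0256, 0.0407]
tool_rot: [0.001, 0.733, 0.68, 0.001]
ft_force: [5.3, -3.4, -2.5]
opening: 0.38
```

```bash
python3 -c "
from h import *
arc()"
```

```text
t 15.25 r 0.1534 ang 0.1279 toolang 0.1328 z 0.0407 Ftan(ccw+) -5.58 Frad -3.04 Fz -2.46 open 0.380
```

servo_tool(
  series="-0.003 -0.15 0 -0.05 0.62; -0.003 -0.15 0 -0.05 0.62; -0.003 -0.15 0 -0.05 0.62; -0.003 -0.15 0 -0.05 0.62",
)

```text
t: 15.65
tool_pos: [0.5362, 0.0258, 0.0409]
tool_rot: [0.002, 0.677, 0.736, 0.001]
ft_force: [5.8, -2.7, -3.6]
opening: 0.377
```

```bash
python3 -c "
from h import *
arc()"
```

```text
t 15.65 r 0.1535 ang 0.2815 toolang 0.2901 z 0.0409 Ftan(ccw+) -5.59 Frad -3.17 Fz -3.60 open 0.377
```

servo_tool(
  series="-0.003 -0.15 0 -0.05 0.62; -0.003 -0.15 0 -0.05 0.62; -0.003 -0.15 0 -0.05 0.62; -0.003 -0.15 0 -0.05 0.62",
)

```text
t: 16.05
tool_pos: [0.5128, 0.0224, 0.041]
tool_rot: [0.002, 0.617, 0.787, 0.002]
ft_force: [6.5, -1.6, -2.3]
opening: 0.385
```

```bash
python3 -c "
from h import *
arc()"
```

```text
t 16.05 r 0.1537 ang 0.4353 toolang 0.4475 z 0.0410 Ftan(ccw+) -5.97 Frad -3.11 Fz -2.30 open 0.385
```

servo_tool(
  series="-0.003 -0.15 0 -0.05 0.62; -0.003 -0.15 0 -0.05 0.62; -0.003 -0.12 0 -0.04 0.62; 0 0 0 0 0.62",
)

```text
t: 16.45
tool_pos: [0.4959, 0.0176, 0.041]
tool_rot: [0.001, 0.573, 0.819, 0.001]
ft_force: [3.3, -0.8, -0.0]
opening: 0.382
```

```bash
python3 -c "
from h import *
arc()
p=manip.snapshot('top'); save(cv2.resize(p['image'][110:250,200:420],None,fx=3.5,fy=3.5,interpolation=cv2.INTER_CUBIC),'t6.png')"
```

```text
t 16.45 r 0.1539 ang 0.5493 toolang 0.5563 z 0.0410 Ftan(ccw+) -2.88 Frad -1.86 Fz -0.01 open 0.382
```

View pics/t6.png

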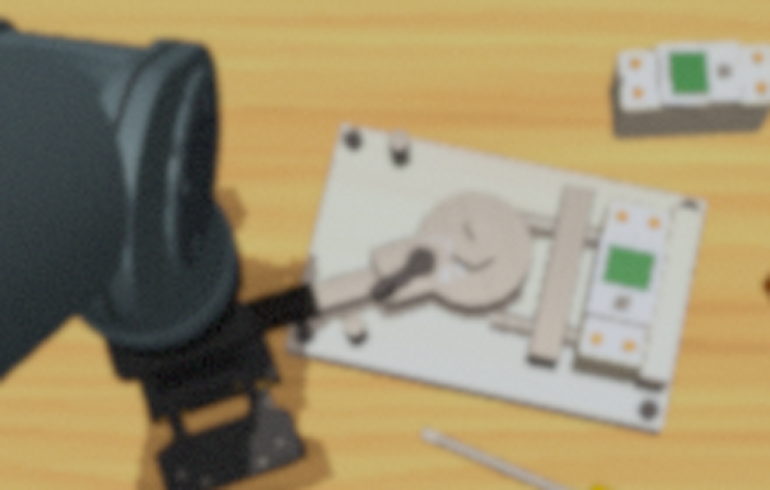

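The jaw at (555,275) has drawn back and there is now a clear gap to the meter, which is unmoved. The lever still leans to the loosening side. Next is the return swing.

servo_tool(
  series="-0.003 0.15 0 0.05 0.62; -0.003 0.15 0 0.05 0.62; -0.003 0.15 0 0.05 0.62; -0.003 0.15 0 0.05 0.62; -0.003 0.15 0 0.05 0.62; -0.003 0.15 0 0.05 0.62; -0.003 0.15 0 0.05 0.62; -0.003 0.15 0 0.05 0.62; -0.003 0.15 0 0.05 0.62; -0.003 0.15 0 0.05 0.62",
)

```text
t: 17.5
tool_pos: [0.5517, 0.0274, 0.0397]
tool_rot: [-0.002, 0.723, 0.691, -0.001]
ft_force: [-2.7, 1.6, 0.5]
opening: 0.383
```

```bash
python3 -c "
from h import *
arc()"
```

```text
t 17.50 r 0.1548 ang 0.1807 toolang 0.1610 z 0.0397 Ftan(ccw+) 2.74 Frad 1.49 Fz 0.52 open 0.383
```

servo_tool(
  series="-0.003 0.15 0 0.05 0.62; -0.003 0.15 0 0.05 0.62; -0.003 0.15 0 0.05 0.62; -0.003 0.15 0 0.05 0.62; -0.003 0.15 0 0.05 0.62; -0.003 0.15 0 0.05 0.62; -0.003 0.15 0 0.05 0.62; -0.003 0.15 0 0.05 0.62; -0.003 0.15 0 0.05 0.62; -0.003 0.15 0 0.05 0.62",
)

```text
t: 18.5
tool_pos: [0.6121, 0.0117, 0.0404]
tool_rot: [0.0, 0.845, 0.535, 0.0]
ft_force: [-1.7, 2.4, -0.1]
opening: 0.379
```

```bash
python3 -c "
from h import *
arc()"
```

```text
t 18.50 r 0.1533 ang -0.2276 toolang -0.2345 z 0.0404 Ftan(ccw+) 2.52 Frad 1.44 Fz -0.07 open 0.379
```

servo_tool(
  series="-0.003 0.15 0 0.05 0.62; -0.003 0.15 0 0.05 0.62; -0.003 0.15 0 0.05 0.62; -0.003 0.15 0 0.05 0.62; -0.003 0.15 0 0.05 0.62; -0.003 0.15 0 0.05 0.62; -0.003 0.15 0 0.05 0.62; -0.003 0.12 0 0.04 0.62; 0 0 0 0 0.62",
)

```text
t: 19.4
tool_pos: [0.6509, -0.0154, 0.0405]
tool_rot: [0.001, 0.916, 0.401, 0.0]
ft_force: [0.3, 0.5, 0.9]
opening: 0.38
```

```bash
python3 -c "
from h import *
arc()"
```

```text
t 19.40 r 0.1523 ang -0.5383 toolang -0.5395 z 0.0405 Ftan(ccw+) 0.17 Frad 0.59 Fz 0.93 open 0.380
```

servo_tool(
  series="-0.003 0.12 0 0.04 0.62; -0.003 0.06 0 0.02 0.62; 0 0 0 0 0.62",
)

```text
t: 19.7
tool_pos: [0.6555, -0.0199, 0.0404]
tool_rot: [0.0, 0.925, 0.379, 0.0]
ft_force: [-0.8, 0.9, -0.4]
opening: 0.379
```

servo_tool(
  series="-0.003 -0.12 0 -0.04 0.62; -0.003 -0.15 0 -0.05 0.62; -0.003 -0.15 0 -0.05 0.62; -0.003 -0.15 0 -0.05 0.62; -0.003 -0.15 0 -0.05 0.62; -0.003 -0.15 0 -0.05 0.62",
)

```text
t: 20.3
tool_pos: [0.6283, 0.0018, 0.0405]
tool_rot: [0.001, 0.875, 0.484, 0.0]
ft_force: [3.9, -3.8, -3.7]
opening: 0.378
```

```bash
python3 -c "
from h import *
arc()"
```

```text
t 20.30 r 0.1523 ang -0.3517 toolang -0.3541 z 0.0405 Ftan(ccw+) -5.34 Frad -1.09 Fz -3.69 open 0.378
```

servo_tool(
  series="-0.003 -0.15 0 -0.05 0.62; -0.003 -0.15 0 -0.05 0.62; -0.003 -0.15 0 -0.05 0.62; -0.003 -0.15 0 -0.05 0.62",
)

```text
t: 20.7
tool_pos: [0.6077, 0.0126, 0.0406]
tool_rot: [0.001, 0.835, 0.551, 0.001]
ft_force: [4.3, -4.5, -2.8]
opening: 0.38
```

```bash
python3 -c "
from h import *
arc()"
```

```text
t 20.70 r 0.1523 ang -0.1989 toolang -0.1973 z 0.0406 Ftan(ccw+) -5.70 Frad -2.51 Fz -2.76 open 0.380
```

servo_tool(
  series="-0.003 -0.15 0 -0.05 0.62; -0.003 -0.15 0 -0.05 0.62; -0.003 -0.15 0 -0.05 0.62",
)

```text
t: 21.0
tool_pos: [0.5911, 0.0188, 0.0408]
tool_rot: [0.002, 0.801, 0.599, 0.001]
ft_force: [5.9, -4.6, -2.7]
opening: 0.381
```

```bash
python3 -c "
from h import *
arc()"
```

```text
t 21.00 r 0.1524 ang -0.0825 toolang -0.0795 z 0.0408 Ftan(ccw+) -6.92 Frad -2.78 Fz -2.72 open 0.381
```

servo_tool(
  series="0 -0.04 0 -0.013 0.62; 0 -0.04 0 -0.013 0.62",
)

```text
t: 21.2
tool_pos: [0.5882, 0.0197, 0.0409]
tool_rot: [0.002, 0.795, 0.607, 0.001]
ft_force: [4.6, -3.3, -3.4]
opening: 0.382
```

```bash
python3 -c "
from h import *
arc()
p=manip.snapshot('top'); im=cv2.resize(p['image'][110:250,200:420],None,fx=3.5,fy=3.5,interpolation=cv2.INTER_CUBIC);save(im,'t7.png')
q=np.load('top0.npz')
for P in (q,p):
  C=[]
  for k in manip.cut_out('jaw',p) if P is p else []:
    print(k['confidence'])
  # jaw: pixels with height .05-.058 in jaw area
  vs,us=np.mgrid[160:222,345:385]; W=np.array([np.r_[tocl(w),w[2]] for w in (world(P,u,v) for u,v in zip(us.ravel(),vs.ravel()))])
  m=(W[:,2]>.047)&(W[:,2]<.062)&(abs(W[:,0])<.045)&(W[:,1]>-.075)&(W[:,1]<-.035); print(m.sum(),W[m].mean(0),np.percentile(W[m,1],[5,95]))
"
```

```text
t 21.20 r 0.1525 ang -0.0623 toolang -0.0602 z 0.0409 Ftan(ccw+) -5.26 Frad -1.96 Fz -3.36 open 0.382
426 [-0.00040755 -0.05827293  0.05465577] [-0.06657407 -0.04991653]
0.82
423 [-0.00073272 -0.04901487  0.05453203] [-0.0570716  -0.04056375]
```

View pics/t7.png

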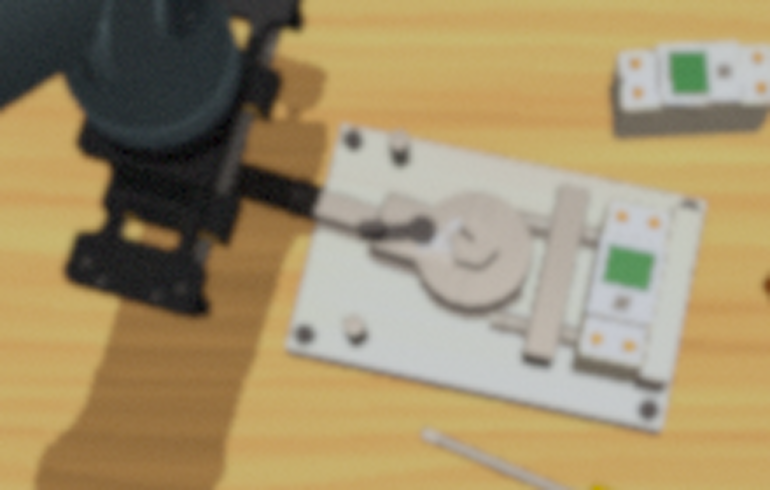

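The jaw is back about 9.3 mm, so roughly 0.28 rad remains. The lever still points to the loosening side and the meter is in place.

servo_tool(
  series="-0.002 -0.12 0 -0.04 0.62; -0.002 -0.12 0 -0.04 0.62; -0.002 -0.12 0 -0.04 0.62; 0 -0.08 0 -0.026 0.62; 0 0 0 0 0.62",
)

```text
t: 21.8
tool_pos: [0.5707, 0.0238, 0.0409]
tool_rot: [0.001, 0.759, 0.651, 0.001]
ft_force: [3.2, -3.5, -0.7]
opening: 0.381
```

```bash
python3 -c "
from h import *
arc()"
```

```text
t 21.80 r 0.1528 ang 0.0551 toolang 0.0547 z 0.0409 Ftan(ccw+) -3.68 Frad -3.00 Fz -0.75 open 0.381
```

servo_tool(
  series="0 -0.06 0 -0.02 0.62; 0 -0.06 0 -0.02 0.62",
)

```text
t: 22.0
tool_pos: [0.5667, 0.0243, 0.041]
tool_rot: [0.002, 0.749, 0.663, 0.001]
ft_force: [5.0, -3.3, -3.0]
opening: 0.379
```

```bash
python3 -c "
from h import *
arc()"
```

```text
t 22.00 r 0.1528 ang 0.0816 toolang 0.0859 z 0.0410 Ftan(ccw+) -5.35 Frad -2.64 Fz -2.98 open 0.379
```

servo_tool(
  series="0 -0.04 0 -0.013 0.62; 0 -0.04 0 -0.013 0.62",
)

```text
t: 22.2
tool_pos: [0.5635, 0.0247, 0.041]
tool_rot: [0.002, 0.742, 0.671, 0.001]
ft_force: [5.2, -3.9, -2.7]
opening: 0.381
```

```bash
python3 -c "
from h import *
arc()"
```

```text
t 22.20 r 0.1528 ang 0.1025 toolang 0.1061 z 0.0410 Ftan(ccw+) -5.56 Frad -3.34 Fz -2.67 open 0.381
```

servo_tool(
  series="0 -0.04 0 -0.013 0.62; 0 -0.04 0 -0.013 0.62; 0 -0.04 0 -0.013 0.62",
)

```text
t: 22.5
tool_pos: [0.5588, 0.0251, 0.041]
tool_rot: [0.002, 0.732, 0.682, 0.001]
ft_force: [6.0, -3.8, -1.9]
opening: 0.38
```

servo_tool(
  series="0 -0.04 0 -0.013 0.62; 0 -0.04 0 -0.013 0.62",
)

```text
t: 22.7
tool_pos: [0.5557, 0.0254, 0.041]
tool_rot: [0.002, 0.725, 0.689, 0.001]
ft_force: [5.3, -3.5, -2.3]
opening: 0.38
```

```bash
python3 -c "
from h import *
arc()"
```

```text
t 22.70 r 0.1529 ang 0.1539 toolang 0.1572 z 0.0410 Ftan(ccw+) -5.48 Frad -3.23 Fz -2.28 open 0.380
```

servo_tool(
  series="0 -0.04 0 -0.013 0.62; 0 -0.04 0 -0.013 0.62",
)

```text
t: 22.9
tool_pos: [0.5526, 0.0256, 0.041]
tool_rot: [0.002, 0.717, 0.697, 0.001]
ft_force: [6.0, -3.1, -3.0]
opening: 0.38
```

```bash
python3 -c "
from h import *
arc()"
```

```text
t 22.90 r 0.1530 ang 0.1745 toolang 0.1776 z 0.0410 Ftan(ccw+) -6.08 Frad -2.91 Fz -3.03 open 0.380
```

servo_tool(
  series="0 -0.04 0 -0.013 0.62; 0 -0.04 0 -0.013 0.62",
)

```text
t: 23.1
tool_pos: [0.5494, 0.0256, 0.041]
tool_rot: [0.002, 0.71, 0.704, 0.001]
ft_force: [5.5, -3.8, -2.2]
opening: 0.382
```

```bash
python3 -c "
from h import *
arc()"
```

```text
t 23.10 r 0.1530 ang 0.1950 toolang 0.1981 z 0.0410 Ftan(ccw+) -5.52 Frad -3.76 Fz -2.19 open 0.382
```

servo_tool(
  series="0 -0.04 0 -0.013 0.62; 0 -0.04 0 -0.013 0.62",
)

```text
t: 23.3
tool_pos: [0.5465, 0.0257, 0.0411]
tool_rot: [0.002, 0.703, 0.711, 0.001]
ft_force: [6.6, -4.4, -4.5]
opening: 0.381
```

servo_tool(
  series="0 -0.04 0 -0.013 0.62; 0 -0.03 0 -0.01 0.62",
)

```text
t: 23.5
tool_pos: [0.5442, 0.0257, 0.0412]
tool_rot: [0.002, 0.697, 0.717, 0.002]
ft_force: [7.3, -3.1, -4.0]
opening: 0.38
```

servo_tool(
  series="0 -0.03 0 -0.01 0.62; 0 -0.03 0 -0.01 0.62",
)

```text
t: 23.7
tool_pos: [0.5422, 0.0257, 0.0412]
tool_rot: [0.003, 0.691, 0.723, 0.002]
ft_force: [8.4, -3.3, -4.5]
opening: 0.381
```

```bash
python3 -c "
from h import *
arc()"
```

```text
t 23.70 r 0.1531 ang 0.2423 toolang 0.2522 z 0.0412 Ftan(ccw+) -8.20 Frad -3.66 Fz -4.48 open 0.381
```

servo_tool(
  series="0 -0.03 0 -0.01 0.62; 0 -0.03 0 -0.01 0.62",
)

```text
t: 23.9
tool_pos: [0.5403, 0.0257, 0.0413]
tool_rot: [0.003, 0.685, 0.728, 0.002]
ft_force: [9.7, -3.3, -5.0]
opening: 0.378
```

servo_tool(
  series="0 -0.03 0 -0.01 0.62; 0 -0.03 0 -0.01 0.62",
)

```text
t: 24.1
tool_pos: [0.5383, 0.0256, 0.0414]
tool_rot: [0.003, 0.679, 0.734, 0.003]
ft_force: [11.0, -3.1, -5.5]
opening: 0.379
```

```bash
python3 -c "
from h import *
arc()
P=manip.snapshot('top')
vs,us=np.mgrid[160:222,345:385]; W=np.array([np.r_[tocl(w),w[2]] for w in (world(P,u,v) for u,v in zip(us.ravel(),vs.ravel()))])
m=(W[:,2]>.047)&(W[:,2]<.062)&(abs(W[:,0])<.045)&(W[:,1]>-.075)&(W[:,1]<-.03); print(m.sum(),W[m].mean(0),np.percentile(W[m,1],[5,95]))
arc()"
```

```text
t 24.10 r 0.1532 ang 0.2678 toolang 0.2837 z 0.0414 Ftan(ccw+) -10.74 Frad -3.90 Fz -5.50 open 0.379
430 [-0.00053051 -0.04623826  0.0547243 ] [-0.05446918 -0.03764451]
t 24.15 r 0.1532 ang 0.2685 toolang 0.2841 z 0.0414 Ftan(ccw+) -10.35 Frad -3.64 Fz -5.37 open 0.379
```

servo_tool(
  series="0 -0.04 0 -0.005 0.62; 0 -0.04 0 0 0.62; 0 0 0 0 0.62",
)

```text
t: 24.45
tool_pos: [0.5355, 0.0257, 0.0414]
tool_rot: [0.004, 0.678, 0.735, 0.003]
ft_force: [10.5, -1.7, -5.0]
opening: 0.379
```

```bash
python3 -c "
from h import *
arc()
P=manip.snapshot('top')
vs,us=np.mgrid[160:222,345:385]; W=np.array([np.r_[tocl(w),w[2]] for w in (world(P,u,v) for u,v in zip(us.ravel(),vs.ravel()))])
m=(W[:,2]>.047)&(W[:,2]<.062)&(abs(W[:,0])<.045)&(W[:,1]>-.075)&(W[:,1]<-.03); print(m.sum(),W[m].mean(0),np.percentile(W[m,1],[5,95]))
im=cv2.resize(P['image'][110:250,200:420],None,fx=3.5,fy=3.5,interpolation=cv2.INTER_CUBIC);save(im,'t8.png')"
```

```text
t 24.45 r 0.1535 ang 0.2862 toolang 0.2876 z 0.0414 Ftan(ccw+) -10.31 Frad -2.52 Fz -4.97 open 0.379
430 [-0.00058714 -0.04628223  0.05479476] [-0.05450008 -0.03767754]
```

View pics/t8.png

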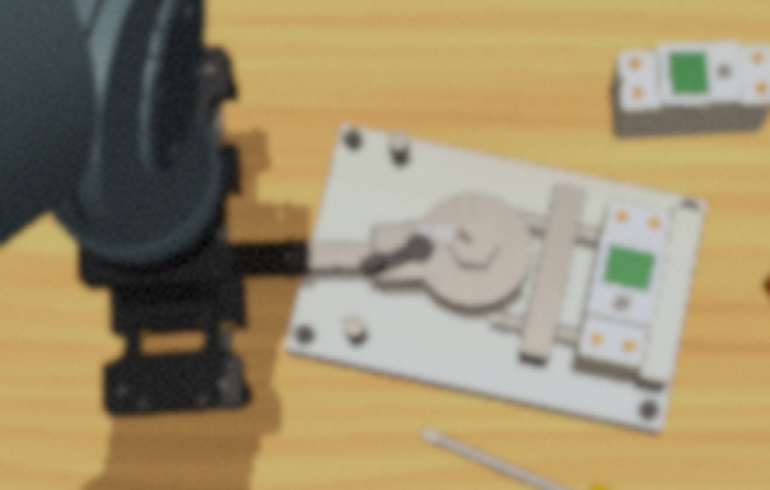

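servo_tool(
  series="0 -0.04 0 -0.005 0.62; 0 0 0 0 0.62",
)

```text
t: 24.7
tool_pos: [0.5343, 0.0258, 0.0415]
tool_rot: [0.004, 0.676, 0.736, 0.003]
ft_force: [11.5, -2.1, -6.8]
opening: 0.38
```

servo_tool(
  series="0 -0.04 0 -0.005 0.62; 0 0 0 0 0.62",
)

```text
t: 24.9
tool_pos: [0.5329, 0.0258, 0.0416]
tool_rot: [0.004, 0.675, 0.738, 0.003]
ft_force: [12.6, -1.5, -7.1]
opening: 0.383
```

```bash
python3 -c "
from h import *
arc()"
```

```text
t 24.90 r 0.1538 ang 0.3024 toolang 0.2958 z 0.0416 Ftan(ccw+) -12.42 Frad -2.56 Fz -7.15 open 0.383
```

servo_tool(
  series="0 0.05 0 0 0.62; 0 0.05 0 0 0.62; 0 0.05 0 0 0.62; 0 0.05 0 0 0.55; 0 0.02 0 0 0.45; 0 0 0 0 0.4; 0 0 0 0 0.4; 0 0 0 0 0.4",
)

```text
t: 25.7
tool_pos: [0.537, 0.0266, 0.0406]
tool_rot: [0.0, 0.675, 0.737, 0.0]
ft_force: [4.0, -0.4, 2.7]
opening: 0.602
```

```bash
python3 -c "
from h import *
arc()
p=manip.snapshot('wrist'); save(p['image'],'w9.png')"
```

```text
t 25.70 r 0.1543 ang 0.2761 toolang 0.2948 z 0.0406 Ftan(ccw+) -3.96 Frad -0.77 Fz 2.66 open 0.602
```

View pics/w9.png

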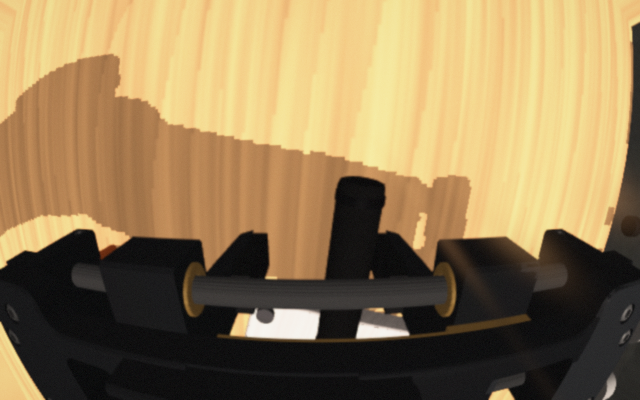

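servo_tool(
  series="0 0.1 0 0.03 0.4; 0 0.1 0 0.03 0.4; 0 0.1 0 0.03 0.4; 0 0.06 0 0.03 0.4; 0 0 0 0 0.4; 0 0 0 0 0.4",
)

```text
t: 26.35
tool_pos: [0.5507, 0.027, 0.0401]
tool_rot: [-0.0, 0.71, 0.705, -0.0]
ft_force: [-0.0, 0.2, 0.4]
opening: 0.601
```

```bash
python3 -c "
from h import *
arc()
p=manip.snapshot('wrist'); save(p['image'],'w10.png')"
```

```text
t 26.35 r 0.1543 ang 0.1868 toolang 0.2001 z 0.0401 Ftan(ccw+) 0.04 Frad 0.20 Fz 0.39 open 0.601
```

View pics/w10.png

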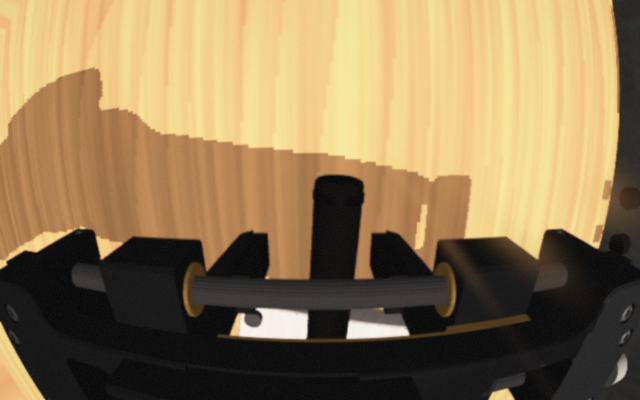

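The fingers are free: the force is about 0, and the handle at column 338 sits inside the 268 to 371 gap. I'll centre a little and lift off.

servo_tool(
  series="0 0.12 0 0 0.4; 0 0 -0.3 0 0.4; 0 0 -0.5 0 0.4; 0 0 -0.8 0 0.4; 0 0 -0.8 0 0.4; 0.4 0 -0.8 0 0.4; 0.8 0 -0.5 0 0.4; 0.8 0 0 0 0.4; 0.8 0 0 0 0.4; 0.8 0 0 0 0.4; 0 0 0 0 0.4; 0 0 0 0 0.4",
)

```text
t: 27.6
tool_pos: [0.5568, 0.1713, 0.1889]
tool_rot: [0.0, 0.709, 0.705, 0.0]
ft_force: [0.5, -0.4, 0.5]
opening: 0.601
```

```bash
python3 - <<'E'
from h import *
show()
P=manip.snapshot('top')
vs,us=np.mgrid[150:232,345:405]
for n,p in (('start',np.load('top0.npz')),('now',P)):
  W=np.array([np.r_[tocl(w),w[2]] for w in (world(p,u,v) for u,v in zip(us.ravel(),vs.ravel()))])
  m=(W[:,2]>.047)&(W[:,2]<.062)&(abs(W[:,0])<.045)&(W[:,1]>-.075)&(W[:,1]<-.03); print(n,m.sum(),W[m].mean(0).round(5))
  m=(W[:,2]>.07)&(abs(W[:,0])<.06)&(W[:,1]<-.05); print(' meter',m.sum(),W[m].mean(0).round(5))
save(cv2.resize(P['image'][110:250,200:420],None,fx=3.5,fy=3.5,interpolation=cv2.INTER_CUBIC),'t11.png')
o,M=state(); p=manip.snapshot('wrist'); save(p['image'],'w11.png')
E
```

```text
t 27.6 tcp [0.5568 0.1713 0.1889] clamp [-0.0524  0.2941] handleang 0.2013 tilt [-0.  0. -1.] F [ 0.47 -0.38  0.52] Fcl [ 0.54 -0.27] open 0.601 q [-0.69  0.51  0.43  1.79 -0.26  0.9  -0.16]
start 435 [-0.00048 -0.05773  0.05474]
 meter 880 [-0.00627 -0.08562  0.07831]
now 433 [-0.00065 -0.04622  0.05477]
 meter 886 [-0.00651 -0.08563  0.07832]
```

View pics/t11.png

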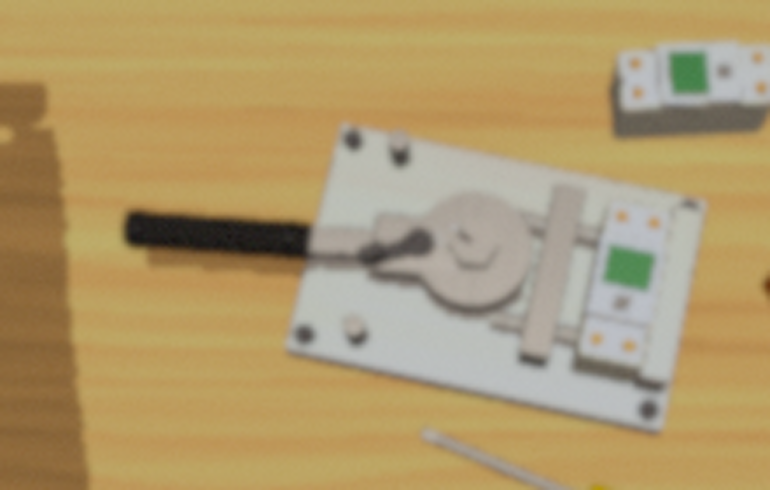

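```bash
python3 - <<'E'
from h import *
P=manip.snapshot('top')
def W(u,v,h): return tocl(onplane(P,200+(u+.5)/3.5-.5,110+(v+.5)/3.5-.5,h))
pv=W(422,240,.07); t=W(370,254,.083); e=W(133,229,.053); n=W(315,240,.055)
a=np.arctan2(-(t-pv)[0],(t-pv)[1]); b=np.arctan2(-e[0],e[1])
print('pivot',pv,np.hypot(*pv),'tab',t,np.hypot(*(t-pv)),'lever abs',a,'handle',b,np.arctan2(-n[0],n[1]),'switch',a-b)
# jaw edges: profile of height along clamp y at x in +-40mm
for nme,p in (('start',np.load('top0.npz')),('now',P)):
  r=[]
  for x in np.linspace(-.04,.04,17):
    ys=np.arange(-.075,-.025,.0005); g=[]
    for y in ys:
      u,v=pix(p,[*cl(x,y),.055]); g.append(cv2.remap(p['image'],np.float32([[u]]),np.float32([[v]]),cv2.INTER_LINEAR)[0,0].mean())
    r.append(g)
  print(nme,np.round(np.mean(r,0)[::2]).astype(int).tolist())
E
```

```text
pivot [-0.00342061  0.02772429] 0.027934509510427433 tab [-0.02058344  0.05220932] 0.02990116595934354 lever abs 0.6113646889313809 handle 0.1451286242302557 0.13958239553691074 switch 0.46623606470112516
start [155, 159, 164, 167, 166, 162, 154, 144, 136, 133, 136, 142, 146, 149, 150, 151, 151, 151, 151, 151, 152, 151, 150, 148, 145, 142, 141, 142, 146, 151, 155, 158, 159, 160, 160, 161, 161, 160, 160, 159, 157, 155, 152, 149, 148, 146, 146, 146, 146, 146]
now [168, 173, 178, 181, 181, 177, 170, 162, 157, 157, 161, 166, 170, 172, 174, 174, 174, 173, 171, 168, 165, 163, 162, 163, 164, 165, 165, 165, 165, 165, 165, 165, 165, 165, 164, 162, 159, 156, 155, 156, 158, 160, 161, 162, 161, 160, 159, 159, 159, 160]
```

View pics/w11.png

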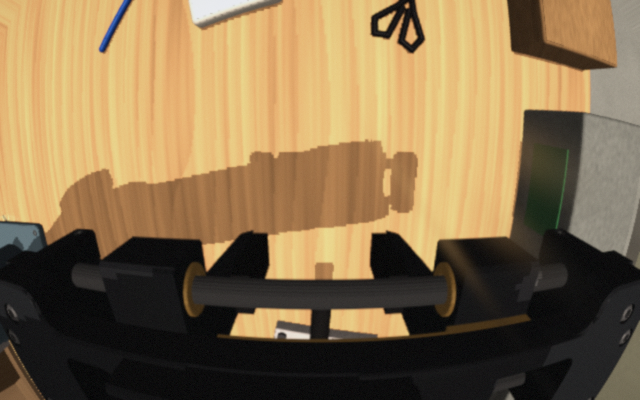

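```bash
python3 -c "
from h import *
show(); print(manip.sign_off())"
```

```text
t 27.75 tcp [0.5571 0.1692 0.1887] clamp [-0.0516  0.2921] handleang 0.1976 tilt [-0.001  0.    -1.   ] F [-0.08 -0.05 -0.13] Fcl [-0.06 -0.07] open 0.6 q [-0.69  0.51  0.43  1.79 -0.26  0.9  -0.16]
the job is handed in; nothing more can be done
None
```

I flipped the ratchet's lever over to the loosening side and swung the handle to and fro for two loosening strokes until the bolt met its end stop. The job is handed in at 27.75 s, with no verdict reported.

- **Lever:** the force readings while I pushed it peaked at about 6 N. It measured about 0.37 rad just after the flip and roughly 0.47 rad at the end. The last value is rough and lies beyond the 0.4 rad stop, but the lever is clearly past 0.25.
- **Handle:** swinging it took about 5.5 N. Near 0.15–0.18 rad on the second stroke the force climbed to about 12.5 N (about 14.5 N counting its vertical part). The jaw stopped moving while the fingers kept giving, so I took this as the bolt's end stop. The force rose gradually, not sharply, because the fingers give under load.
- **Jaw:** it is drawn back about 12 mm. The shift of its back edge gives 12 mm, and the depth readings give 11.5 to 12.0 mm depending on the crop.
- **Meter:** it has not moved beyond measuring error (under 0.3 mm).
- **Hand:** it is lifted clear, about 0.19 m above the desk, with the force reading near zero.

On the first try at letting go, one finger was still resting on the handle at about 4 N. I moved it clear before lifting. The forces were read only at the ends of moves, so brief peaks in between would not show.

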